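Trigger a microscope picture by touch

TASK

Take a picture with the microscope: with the fingertips, gently press the key of the square trigger (focus) all the way down and let it spring up, and after that gently press the key of the oblong trigger (shutter) all the way down and let it spring up, then withdraw. Leave the round trigger's key unpressed, and do not lift or shift any trigger or disturb the optics, dish, jar and sample standing around them.

Things in the scene. Friction and masses are not known exactly. Their poses are not given: they have to be found in the camera images.
- trig_square: the focus trigger: a loose grey plastic housing, square in plan, 60 x 60 mm, 30 mm tall, about 0.25 kg, standing on the table with one round black key in the middle of its top. Origin: centre of its underside; z up. Any of the three triggers may stand in any of three places across the table (left, middle, right).
- key_square (a joint): how far the key of the square trigger is pressed, m: 0 up, 0.005 fully down. It springs back up; it begins to move at about 1 N and is fully down at about 4 N.
- key_square_top (a point): centre of the top face of the square trigger's key, a black disc 28 mm across that stands 12 mm above the housing (42 mm above the table) when up and 7 mm when fully down; it moves straight down
- trig_oblong: the shutter trigger: a loose grey plastic housing, oblong in plan, 92 mm along its own x by 46 mm along y, 30 mm tall, about 0.25 kg, standing on the table with one round black key in the middle of its top. Origin: centre of its underside; z up. Any of the three triggers may stand in any of three places across the table (left, middle, right).
- key_oblong (a joint): how far the key of the oblong trigger is pressed, m: 0 up, 0.005 fully down. It springs back up; it begins to move at about 1 N and is fully down at about 4 N.
- key_oblong_top (a point): centre of the top face of the oblong trigger's key, a black disc 28 mm across that stands 12 mm above the housing (42 mm above the table) when up and 7 mm when fully down; it moves straight down
- trig_round: the lamp trigger, not to be used: a loose grey plastic housing, round in plan, 62 mm across, 30 mm tall, about 0.25 kg, standing on the table with one round black key in the middle of its top. Origin: centre of its underside; z up. Any of the three triggers may stand in any of three places across the table (left, middle, right).
- key_round (a joint): how far the key of the round trigger is pressed, m: 0 up, 0.005 fully down. It springs back up; it begins to move at about 1 N and is fully down at about 4 N.
- objective_long: bystander: steel microscope objective standing nose up, 30 mm across, 56 mm tall; loose. Origin: centre of its underside.
- objective_short: bystander: steel microscope objective standing nose up, 32 mm across, 42 mm tall; loose. Origin: centre of its underside.
- eyepiece: bystander: black eyepiece standing upright, 37 mm across, 44 mm tall; loose. Origin: centre of its underside.
- sample: bystander: black round specimen mount with a small metal square in its top, 35 mm across, 20 mm tall; loose. Origin: centre of its underside.
- dish: bystander: closed clear dish, 92 mm across, 15 mm tall; loose. Origin: centre of its underside.
- jar: bystander: small lidded sample jar, 48 mm across, 60 mm tall; loose. Origin: centre of its underside.
There are look-alikes about, which are no part of the job. What is shaped like the trig_square but yellow is not meant. What is shaped like the trig_oblong but green is not meant.

How it is judged:
On the way, in this order (a step that is already met when the one before it is completed fails the run):
1. the square trigger's key is pressed down (at least 3.5 mm) with the fingertips (value of joint key_square above 0.0035 m and contact force between the fingers and trig_square above 0.5 N), for 0.05 s.
2. the square trigger's key is let up again (value of joint key_square below 0.001 m), for 0.05 s.
3. the oblong trigger's key is pressed down (at least 3.5 mm) with the fingertips (value of joint key_oblong above 0.0035 m and contact force between the fingers and trig_oblong above 0.5 N), for 0.05 s.
At the end, for the whole second after the job is handed in: All three keys are up (within 1 mm), the three triggers stand upright and still within 12 mm of where they began, and every bystander stands upright within 10 mm of where it began (value of joint each of key_square, key_oblong, key_round below 0.001 m and distance of each of trig_square, trig_oblong, trig_round from where it was at the start of the episode below 0.012 m and angle between each of trig_square, trig_oblong, trig_round, objective_long, objective_short, eyepiece, sample, dish, jar's own z axis and vertical below 0.1 rad and linear speed of each of trig_square, trig_oblong, trig_round below 0.01 m/s and distance of each of objective_long, objective_short, eyepiece, sample, dish, jar from where it was at the start of the episode below 0.01 m); the robot touches nothing.
It fails at once if the round trigger's key is pressed (more than 1.5 mm) (value of joint key_round above 0.0015 m).
It fails at once if a trigger is lifted off the table (by more than 5 mm) or tipped (height (world z) of any of trig_square, trig_oblong, trig_round above 0.005 m or angle between any of trig_square, trig_oblong, trig_round's own z axis and vertical above 0.2 rad).
It fails at once if a trigger is shifted by more than 15 mm (distance of any of trig_square, trig_oblong, trig_round from where it was at the start of the episode above 0.015 m).
It fails at once if a trigger is pressed hard (more than 25 N) (contact force between any of the arm, the fingers and trig_square above 25 N or contact force between any of the arm, the fingers and trig_oblong above 25 N or contact force between any of the arm, the fingers and trig_round above 25 N).
It fails at once if a bystander is moved by more than 12 mm or tipped (distance of any of objective_long, objective_short, eyepiece, sample, dish, jar from where it was at the start of the episode above 0.012 m or angle between any of objective_long, objective_short, eyepiece, sample, dish, jar's own z axis and vertical above 0.2 rad).
It also fails if it takes over 38 s, if anything falls off the work surface, if the arm or the gripper's body presses on something with over 40 N, if the wrist force passes 120 N, or if a joint passes its speed limit or range.

ROBOT

A 6-joint arm with a two-finger parallel gripper is mounted at the origin on the work surface. World frame = base frame: x ahead of the robot, y to its left, z up, the work surface at z = 0. Lengths are in m, angles in rad, forces in N, time in s.
With the tool pointing down it reaches from about 0.35 to 0.975 m from the base axis. Payload 4.9 kg.
Tool frame: the origin (TCP) lies between the finger pads; the fingertips stand 14 mm ahead of it and the grasp point (between the pads) lies 5 mm behind it (manip.finger_overhang is the distance from the TCP to the fingertips, in m); z points along the fingers, y is the line along which they close (so a half turn about z gives the same grasp; the last joint's range is limited). The gripper opens to 85 mm and grips with 20 to 120 N. Pads are 22 mm wide; open, the fingers measure 114 mm over their backs; the gripper's body (76 mm by 85 mm) begins 54 mm behind the grasp point. The pads swing forward as they close: fully open they stand 13 mm farther back than shut.
Start: joints at [1.189, 0.053, 1.613, -0, 1.476, -0.119], TCP at [0.162, 0.604, 0.217] pointing down, gripper open.
Joint ranges: [-3.01, 3.01], [-1.01, 2.22], [0.06, 2.58], [-1.02, 4.17], [0.09, 2.62], [-3.14, 3.14]. Speed limits (rad/s): [2.57, 2.57, 3.14, 3.14, 3.14, 3.14].

INTERFACE

Orientations are given as a unit quaternion [w, x, y, z].
In Python, from plant import manip, grab_frame gives the robot as it stands.
- The arm moves only by the tool servo_tool, never from a script. Its argument "deltas" is a list that holds one entry, the list of rows, each a list of 5 numbers: the opening in per cent of the stroke, from 0 (shut) to 100 (fully open), then the shift along the world's x, y, z in m, then the turn about the world's z in degrees. A call has exactly 8 rows; each row shifts and turns the commanded pose from where the row before left it; what a row does not reach is not made up. A row lasts 1/10 s, in which the tool goes at most 50 mm and 8.59 degrees, less where a joint would pass 70% of its speed; a pose out of reach is approached as far as the arm can. A call is refused whole if a number of a shift passes 0.05 or a number of a turn 8.59, either way. A call with a gripper value outside its range is refused whole. The fingers move at their own pace and stop on an object; the grip force is fixed at half the most. Time passes only in rows, so rows that do not move let the fingers close, or fill a call up. It gives the time, the measured TCP pose, the force, the opening and the grip force at its end, in the units of the state.
- manip.state(): the state, without advancing time (a new reading comes with each control period).
- grab_frame(name): name is "scene" or "top" or "wrist"; returns a dict with "pixels" (420x560x3 uint8, red, green, blue), "z_map" (420x560 float32, m along the optical axis (not along the pixel's ray), 0 where there is no reading), "fx", "fy", "cx", "cy" (pixels), "dist" ([k1, k2, p1, p2, k3] as OpenCV has them; the pictures are not rectified), "rvec" (rotation vector, rad) and "tvec" (3), from world to camera coordinates, as OpenCV has them; the wrist camera has in their place "T_tool_cam" (4x4, takes a point from camera to tool coordinates, whose origin is the TCP and whose axes are the flange's). Camera axes: x right, y down, z forward; pixel columns grow to the right and rows downward; lengths in m; the calibration is good to about 2 mm. A picture is of the moment at which its call begins: read the wrist's pose just before it.
- manip.job_done(): hands the job in; it is judged then, once.
The state is a dict: "time": time; "joint_pos": joint angles; "joint_vel": joint speeds; "joint_efforts": joint torques, N m; "tool_pos": TCP position; "tool_rot": TCP orientation; "contact_force": force on the tool from outside, world axes, zero at the start; "ft_torque": the same for the moment, N m; "gripper_width": opening from 0.0 (shut) to 1.0 (fully open); "grasp_force": force on a finger pad.
Only numpy, scipy, OpenCV 4.12 (cv2) and the standard library are available. Lean on these libraries where they do the work, as an engineer would, in place of code of your own. Each camera call takes 0.05 s, during which the arm holds its last target. There are 200 camera calls.

## Working session

There is one attempt and no reset: what is moved stays moved. The work goes in short steps, Python scripts to look and compute and a tool call to move; the robot and the scene stay as the last step left them, time stands still between calls to the robot, and variables do not carry over. Pictures are saved under pics/ and viewed, at most 10 in all, crops included, and the job is handed in when it is done.

Besides the shell and the picture viewer there is one more tool, called after "Call:" as name(argument=value, ...), one argument or row to a line, values as JSON. servo_tool: Moves the arm, as the interface text tells. Its arguments: {"type":"object","properties":{"deltas":{"type":"array"}},"required":["deltas"]}

```bash
mkdir -p pics; python3 - <<'E'
from plant import manip, grab_frame
import cv2,pickle
for n in ("top","scene"):
    f=grab_frame(n); pickle.dump(f,open(n+".pkl","wb")); cv2.imwrite(f"pics/{n}0.png",f["pixels"][:,:,::-1])
print(manip.state())
E
```

```text
{'time': 0.1, 'joint_pos': array([ 1.18896349e+00,  5.33050820e-02,  1.61416578e+00, -1.19700980e-05,
        1.47602168e+00, -1.18984131e-01]), 'joint_vel': array([ 0.00106358,  0.00165874, -0.00291434,  0.00108543, -0.00030982,
        0.00196471]), 'joint_efforts': array([-7.92788853e-06, -3.94899273e+01, -3.71365178e+01, -1.60283298e-04,
        3.88165368e-03,  1.58491673e-05]), 'tool_pos': array([0.16216351, 0.60297451, 0.21627174]), 'tool_rot': array([-2.29623748e-04,  1.31045717e-01,  9.91375871e-01, -9.21791695e-04]), 'contact_force': array([0.80608585, 0.23281148, 0.27104071]), 'ft_torque': array([ 0.07020602, -0.00831933, -0.00950594]), 'grasp_force': 0.0, 'gripper_width': 1.0033963857482082}
```

View pics/top0.png

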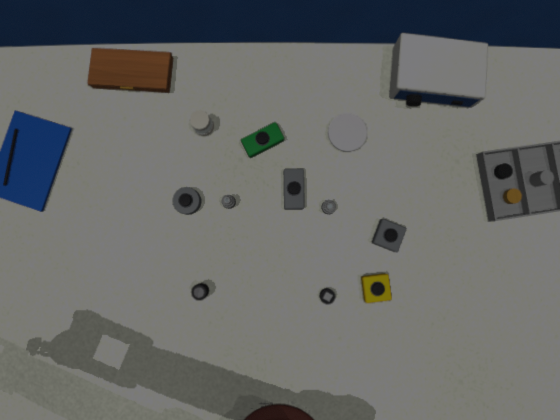

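View pics/scene0.png

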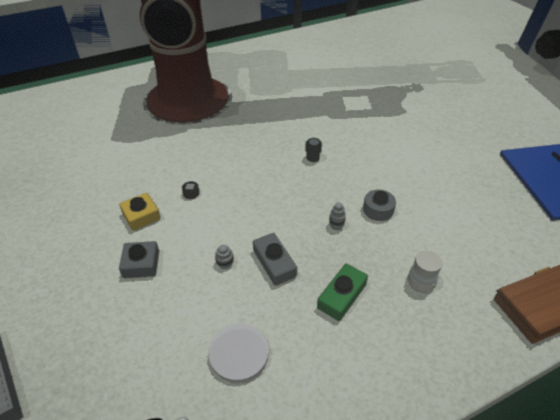

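The top view shows these candidates:
- **Square shape:** grey at (391,235) and yellow at (377,289). The grey one is the focus trigger, because yellow is a look-alike.
- **Oblong shape:** grey at (294,188) and green at (262,139). The grey one is the shutter trigger, because green is a look-alike.
- **Round:** grey at (186,200), not to be used.

Next I'll measure the keys in both views and make one enlarged crop to confirm.

```bash
cat > h.py <<'E'
import cv2,numpy as np
def ray(f,uv):
    K=np.array([[f["fx"],0,f["cx"]],[0,f["fy"],f["cy"]],[0,0,1]])
    x=cv2.undistortPoints(np.array([[uv]],float),K,np.array(f["dist"],float))[0,0]
    R=cv2.Rodrigues(np.array(f["rvec"],float))[0]; t=np.array(f["tvec"],float).ravel()
    return -R.T@t, R.T@np.array([*x,1.])
def on_plane(f,uv,z):
    o,d=ray(f,uv); return o+d*(z-o[2])/d[2]
def two(r1,r2):
    (o1,d1),(o2,d2)=r1,r2
    s=np.linalg.lstsq(np.c_[d1,-d2],o2-o1,rcond=None)[0]
    a,b=o1+s[0]*d1,o2+s[1]*d2
    return (a+b)/2,np.linalg.norm(a-b)
def disc(f,uv,r=13,thr=None):
    g=cv2.cvtColor(f["pixels"],cv2.COLOR_RGB2GRAY); u,v=map(int,uv)
    p=g[v-r:v+r+1,u-r:u+r+1]
    m=(p<(thr or 38)).astype(np.uint8)
    n,l,st,c=cv2.connectedComponentsWithStats(m)
    i=1+np.argmin([np.hypot(*(c[k]-r))+ (99 if st[k,4]<20 else 0) for k in range(1,n)])
    return c[i]+[u-r,v-r],st[i]
E
python3 - <<'E'
import pickle,cv2,numpy as np
from h import *
T=pickle.load(open("top.pkl","rb"));S=pickle.load(open("scene.pkl","rb"))
g=cv2.cvtColor(T["pixels"],cv2.COLOR_RGB2GRAY);print(g[235,380:403],g[188,283:306]); 
gs=cv2.cvtColor(S["pixels"],cv2.COLOR_RGB2GRAY);print(gs[253,122:155],gs[251,258:292])
for n,a,b in (("sq",(391,235),(138,253)),("ob",(294,188),(274,251)),("ro",(186,200),(379,197))):
    ca,sa=disc(T,a,thr=30);cb,sb=disc(S,b,thr=30)
    print(n,ca,sa,cb,sb,on_plane(T,ca,.042),on_plane(S,cb,.042),two(ray(T,ca),ray(S,cb)))
    print(T["z_map"][int(ca[1]),int(ca[0])])
for n,uv,z in (("oL",(228,202),.05),("oS",(329,207),.04),("eye",(200,291),.04),("sample",(327,296),.02),("dish",(348,132),.015),("jar",(201,121),.06),("yel",(377,289),.04),("grn",(262,138),.04)): print(n,on_plane(T,uv,z).round(3))
c=cv2.resize(T["pixels"][110:310,160:420,::-1],None,fx=3,fy=3,interpolation=cv2.INTER_CUBIC)
cv2.imwrite("pics/crop.png",np.clip(c*1.6,0,255).astype(np.uint8))
E
```

```text
[71 71 66 53 32 20 22 24 23 23 22 21 21 22 22 22 25 39 62 69 69 69 69] [88 65 68 62 42 23 25 26 25 26 25 25 25 24 24 24 25 36 60 68 64 74 87]
[104  87  89  91  88  85  67  48  39  37  37  37  38  39  35  40  38  42
  38  38  36  38  37  47  59  77  89  94  91  93  91  85  77] [ 72  82  90  95  96  94  87  69  49  46  45  46  46  44  45  48  47  47
  45  47  47  46  46  48  58  80  92  96 106 138 166 170 170 170]Traceback (most recent call last):
  File "<stdin>", line 7, in <module>
  File "h.py", line 19, in disc
    i=1+np.argmin([np.hypot(*(c[k]-r))+ (99 if st[k,4]<20 else 0) for k in range(1,n)])
        ~~~~~~~~~^^^^^^^^^^^^^^^^^^^^^^^^^^^^^^^^^^^^^^^^^^^^^^^^^^^^^^^^^^^^^^^^^^^^^^
    return _wrapfunc(a, 'argmin', axis=axis, out=out, **kwds)
    return _wrapit(obj, method, *args, **kwds)
    result = getattr(arr, method)(*args, **kwds)
ValueError: attempt to get argmin of an empty sequence
```

```bash
python3 - <<'E'
import pickle,cv2,numpy as np
from h import *
T=pickle.load(open("top.pkl","rb"));S=pickle.load(open("scene.pkl","rb"))
o=ray(T,(280,210))[0];print("cam",o)
for n,a,b in (("sq",(391,235),(138,253)),("ob",(294,188),(274,251)),("ro",(186,200),(379,197))):
    ca,sa=disc(T,a,thr=42);cb,sb=disc(S,b,thr=60)
    print(n,ca,sa,cb,sb,on_plane(T,ca,.042),on_plane(S,cb,.042),two(ray(T,ca),ray(S,cb)))
for n,uv,z in (("oL",(228,202),.05),("oS",(329,207),.04),("eye",(200,291),.04),("sample",(327,296),.02),("dish",(348,132),.015),("jar",(201,121),.06),("yel",(377,289),.04),("grn",(262,138),.04)): print(n,on_plane(T,uv,z).round(3))
c=cv2.resize(T["pixels"][110:310,160:420,::-1],None,fx=3,fy=3,interpolation=cv2.INTER_CUBIC)
cv2.imwrite("pics/crop.png",np.clip(c*1.6,0,255).astype(np.uint8))
E
```

```text
cam [ 4.75257204e-01 -8.67450077e-04  9.79787669e-01]
sq [390.20979021 234.83916084] [  6   7  14  13 143] [136.70386266 252.29184549] [  4   4  18  17 233] [ 0.48811549 -0.242629    0.042     ] [ 0.49505175 -0.24506757  0.042     ] (array([ 0.48815425, -0.24489432,  0.03426363]), np.float64(0.0005420663167543611))
ob [293.82142857 187.82142857] [  7   7  13  13 140] [273.6728972 251.1682243] [  5   5  17  17 214] [ 0.59077097 -0.03011469  0.042     ] [ 0.59757023 -0.03215893  0.042     ] (array([ 0.5918524 , -0.02998796,  0.03447956]), np.float64(0.0007861523784929437))
ro [185.30714286 199.64285714] [  6   7  14  13 140] [380.16167665 197.63473054] [  7   7  15  14 167] [0.56313877 0.21033393 0.042     ] [0.56914653 0.20829204 0.042     ] (array([0.56402574, 0.21227805, 0.03571661]), np.float64(0.0011803931154485312))
oL [0.558 0.114 0.05 ]
oS [ 0.549 -0.108  0.04 ]
eye [0.363 0.174 0.04 ]
sample [ 0.352 -0.106  0.02 ]
dish [ 0.724 -0.155  0.015]
jar [0.736 0.176 0.06 ]
yel [ 0.37  -0.213  0.04 ]
grn [0.703 0.041 0.04 ]
```

View pics/crop.png

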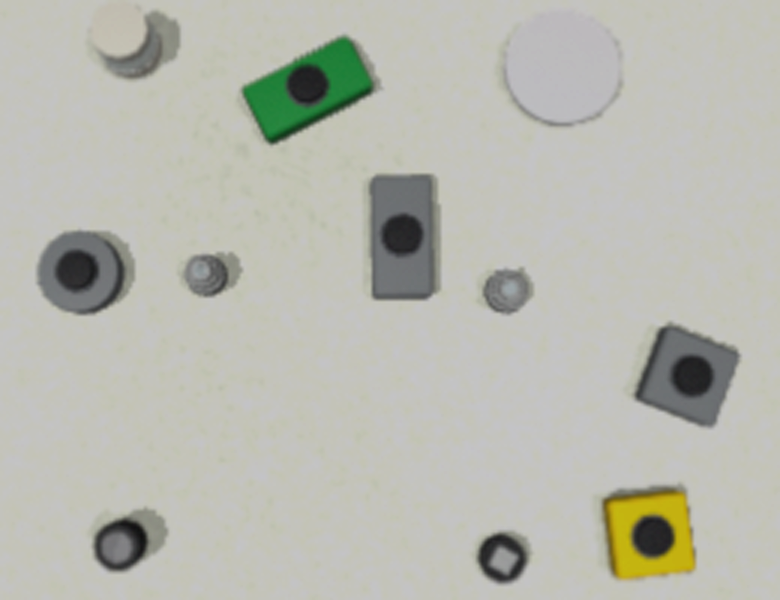

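The crop confirms three grey housings: square at right (690,375), oblong at centre (402,235) and round at left (78,270). The yellow and green ones are look-alikes. Next I'll shut the fingers and travel high to above the square key, at about (0.488, -0.243).

Call:
servo_tool(
  deltas=[
    [[0, 0.03, -0.038, 0, 0], [0, 0.03, -0.038, 0, 0], [0, 0.03, -0.038, 0, 0], [0, 0.03, -0.038, 0, 0], [0, 0.03, -0.038, 0, 0], [0, 0.03, -0.038, 0, 0], [0, 0.03, -0.038, 0, 0], [0, 0.03, -0.038, 0, 0]],
  ],
)

```text
time: 0.9
tool_pos: [0.4029, 0.2977, 0.217]
tool_rot: [-0.0, 0.131, 0.991, -0.0]
contact_force: [1.1, 0.6, -0.3]
gripper_width: -0.003
grasp_force: 0.0
```

Call:
servo_tool(
  deltas=[
    [[0, 0.01, -0.045, 0, 0], [0, 0.01, -0.045, 0, 0], [0, 0.01, -0.045, 0, 0], [0, 0.01, -0.045, 0, 0], [0, 0.01, -0.045, 0, 0], [0, 0.01, -0.045, 0, 0], [0, 0.01, -0.045, 0, 0], [0, 0.01, -0.045, 0, 0]],
  ],
)

```text
time: 1.7
tool_pos: [0.4821, -0.0623, 0.2171]
tool_rot: [-0.0, 0.131, 0.991, 0.0]
contact_force: [0.8, 1.4, -0.3]
gripper_width: -0.003
grasp_force: 0.0
```

Call:
servo_tool(
  deltas=[
    [[0, 0.006, -0.045, 0, 0], [0, 0, -0.045, 0, 0], [0, 0, -0.045, 0, 0], [0, 0, -0.045, 0, 0], [0, 0, 0, -0.035, 0], [0, 0, 0, -0.035, 0], [0, 0, 0, -0.025, 0], [0, 0, 0, 0, 0]],
  ],
)

```text
time: 2.5
tool_pos: [0.4851, -0.2386, 0.1171]
tool_rot: [-0.004, 0.131, 0.991, 0.002]
contact_force: [-0.2, -0.0, -0.7]
gripper_width: -0.0
grasp_force: 0.0
```

```bash
python3 - <<'E'
from plant import manip, grab_frame
import cv2,numpy as np
s=manip.state();print(s["tool_pos"],s["contact_force"])
W=grab_frame("wrist");S=grab_frame("scene")
w=np.clip(W["pixels"][:,:,::-1]*1.5,0,255).astype(np.uint8)
c=cv2.resize(S["pixels"][140:350,60:340,::-1],(560,420),interpolation=cv2.INTER_CUBIC)
cv2.imwrite("pics/p1.png",cv2.resize(np.hstack([w,c]),(800,300)))
E
```

```text
[ 0.48512888 -0.23856415  0.11706249] [-0.21679257 -0.00610721 -0.73853505]
```

View pics/p1.png

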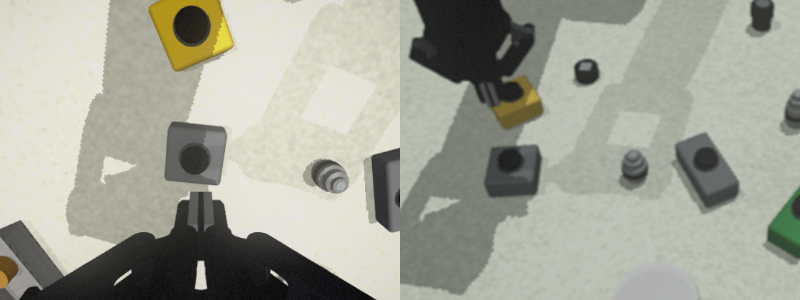

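The wrist view (left half) shows the grey square trigger's key at about (194,159), just ahead of the shut fingers, which is wrist pixel (272,222). The yellow look-alike is behind it. I'll check the key's position through the wrist camera.

```bash
cat >> h.py <<'E'
from scipy.spatial.transform import Rotation as Ro
def wrist_key(uv,z=.042,r=26,thr=45):
    from plant import manip,grab_frame
    s=manip.state();f=grab_frame("wrist")
    q=s["tool_rot"];R=Ro.from_quat([*q[1:],q[0]]).as_matrix()
    M=np.eye(4);M[:3,:3]=R;M[:3,3]=s["tool_pos"];M=np.linalg.inv(M@np.array(f["T_tool_cam"]))
    f["rvec"]=cv2.Rodrigues(M[:3,:3])[0];f["tvec"]=M[:3,3]
    c,st=disc(f,uv,r,thr)
    tcp=s["tool_pos"]; tip=tcp+R@[0,0,.014]
    return c,st,on_plane(f,c,z),tcp,tip,s["contact_force"]
E
python3 - <<'E'
from h import *
for x in wrist_key((272,222)): print(x)
E
```

```text
[273.43770492 215.70655738]
[   8    0   39   40 1220]
[ 0.48623191 -0.24558659  0.042     ]
[ 0.48814811 -0.24029165  0.12229193]
[ 0.4881357  -0.24028301  0.10829194]
[ 0.47106732  0.28169508 -0.01123233]
```

Both views agree on about (0.487, -0.244). I'll correct by (-1, -4) mm and come down to just above the key, where contact is expected at TCP z of about 0.056.

Call:
servo_tool(
  deltas=[
    [[0, -0.001, -0.004, -0.02, 0], [0, 0, 0, -0.02, 0], [0, 0, 0, -0.015, 0], [0, 0, 0, -0.005, 0], [0, 0, 0, 0, 0], [0, 0, 0, 0, 0], [0, 0, 0, 0, 0], [0, 0, 0, 0, 0]],
  ],
)

```text
time: 3.45
tool_pos: [0.488, -0.2448, 0.0634]
tool_rot: [0.001, 0.131, 0.991, -0.0]
contact_force: [0.8, 0.0, -0.3]
gripper_width: 0.002
grasp_force: 0.0
```

Call:
servo_tool(
  deltas=[
    [[0, 0, 0, -0.003, 0], [0, 0, 0, -0.002, 0], [0, 0, 0, -0.002, 0], [0, 0, 0, -0.001, 0], [0, 0, 0, -0.001, 0], [0, 0, 0, -0.001, 0], [0, 0, 0, 0, 0], [0, 0, 0, 0, 0]],
  ],
)

```text
time: 4.25
tool_pos: [0.4874, -0.2445, 0.0524]
tool_rot: [0.0, 0.131, 0.991, -0.0]
contact_force: [-0.2, 0.3, -0.5]
gripper_width: 0.001
grasp_force: 0.0
```

Call:
servo_tool(
  deltas=[
    [[0, 0, 0, -0.001, 0], [0, 0, 0, -0.001, 0], [0, 0, 0, -0.001, 0], [0, 0, 0, 0, 0], [0, 0, 0, 0, 0], [0, 0, 0, 0, 0], [0, 0, 0, 0, 0], [0, 0, 0, 0, 0]],
  ],
)

```text
time: 5.05
tool_pos: [0.4874, -0.2445, 0.0495]
tool_rot: [0.0, 0.131, 0.991, -0.0]
contact_force: [-0.2, -0.2, 0.1]
gripper_width: -0.0
grasp_force: 0.0
```

```bash
python3 - <<'E'
from plant import manip, grab_frame
import cv2,numpy as np
for i in range(4):
    s=manip.state();print(s["tool_pos"],s["contact_force"]); W=grab_frame("wrist")
S=grab_frame("scene")
w=np.clip(W["pixels"][:,:,::-1]*1.5,0,255).astype(np.uint8)
c=cv2.resize(S["pixels"][200:305,80:220,::-1],(560,420),interpolation=cv2.INTER_CUBIC)
cv2.imwrite("pics/p2.png",cv2.resize(np.hstack([w,c]),(800,300)))
E
```

```text
[ 0.48740547 -0.24449425  0.04946938] [-0.16261884 -0.19319519  0.06886989]
[ 0.48737402 -0.24450224  0.04945076] [-0.46253793 -0.52882088 -0.78587977]
[ 0.48739072 -0.24451265  0.04944506] [0.01440442 0.85719329 0.02477968]
[ 0.48735479 -0.2444847   0.04941333] [ 1.05672998 -0.36861366 -0.21794747]
```

View pics/p2.png

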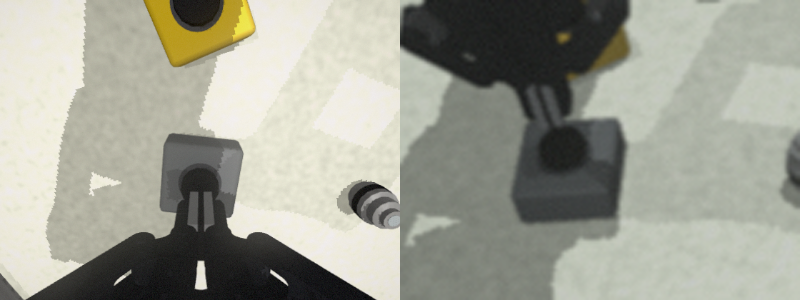

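The wrist view shows the fingertips at about (201,192) over the near part of the key, whose centre is at (199,183). The scene view shows them above or behind the key, with no force yet. I'll measure the real tip position from the depth maps.

```bash
python3 - <<'E'
from plant import manip, grab_frame
from h import *
s=manip.state();f=grab_frame("wrist");S=grab_frame("scene")
T=np.array(f["T_tool_cam"]);print(T.round(4),s["tool_pos"])
q=s["tool_rot"];R=Ro.from_quat([*q[1:],q[0]]).as_matrix()
K=np.array([[f["fx"],0,f["cx"]],[0,f["fy"],f["cy"]],[0,0,1]])
M=np.linalg.inv(T)
for d in (0,.007,.014,.02):
    p=cv2.projectPoints(np.array([[0,0,d]]),cv2.Rodrigues(M[:3,:3])[0],M[:3,3],K,np.array(f["dist"]))[0].ravel();print(d,p)
def pt(v,u):
    x=cv2.undistortPoints(np.array([[[u,v]]],float),K,np.array(f["dist"],float))[0,0]
    t=(T@[*(x*f["z_map"][v,u]),f["z_map"][v,u],1])[:3]; return t
for v in range(225,300,4):
    t=pt(v,276);print(v,f["pixels"][v,276],t.round(4),(R@t+s["tool_pos"]).round(4))
Ks=np.array([[S["fx"],0,S["cx"]],[0,S["fy"],S["cy"]],[0,0,1]])
for d in (0,.007,.014): print("scene",cv2.projectPoints((s["tool_pos"]+R@[0,0,d])[None],np.array(S["rvec"]),np.array(S["tvec"]),Ks,np.array(S["dist"]))[0].ravel())
print("key",cv2.projectPoints(np.array([[.487,-.2445,.042]]),np.array(S["rvec"]),np.array(S["tvec"]),Ks,np.array(S["dist"]))[0].ravel(),"crop origin 80,200 scale 2.86")
E
```

```text
[[-5.000e-04 -9.450e-01 -3.270e-01  8.450e-02]
 [ 1.000e+00 -5.000e-04 -2.000e-04 -4.000e-04]
 [ 0.000e+00 -3.270e-01  9.450e-01 -1.567e-01]
 [ 0.000e+00  0.000e+00  0.000e+00  1.000e+00]] [ 0.4873538  -0.24449119  0.04941557]Traceback (most recent call last):
  File "<stdin>", line 9, in <module>
cv2.error: OpenCV(4.12.0) /io/opencv/modules/calib3d/src/calibration_base.cpp:1490: error: (-215:Assertion failed) npoints >= 0 && (depth == CV_32F || depth == CV_64F) in function 'projectPoints'
```

```bash
cat > t.py <<'E'
from plant import manip, grab_frame
from h import *
s=manip.state();f=grab_frame("wrist");S=grab_frame("scene")
T=np.array(f["T_tool_cam"],float)
q=s["tool_rot"];R=Ro.from_quat([*q[1:],q[0]]).as_matrix()
K=np.array([[f["fx"],0,f["cx"]],[0,f["fy"],f["cy"]],[0,0,1]])
M=np.linalg.inv(T);D=np.array(f["dist"],float)
for d in (0.,.007,.014,.02):
    print(d,cv2.projectPoints(np.array([[0,0,d]],float),cv2.Rodrigues(M[:3,:3])[0],M[:3,3],K,D)[0].ravel())
for v in range(225,300,4):
    u=276;z=f["z_map"][v,u]
    x=cv2.undistortPoints(np.array([[[u,v]]],float),K,D)[0,0]
    t=(T@[*(x*z),z,1])[:3];print(v,f["pixels"][v,u],t.round(4),(R@t+s["tool_pos"]).round(4))
Ks=np.array([[S["fx"],0,S["cx"]],[0,S["fy"],S["cy"]],[0,0,1]])
P=np.array([s["tool_pos"]+R@[0,0,d] for d in (0,.007,.014)]+[[.487,-.2445,.042]],float)
print("scene tcp,7,14,key",cv2.projectPoints(P,np.array(S["rvec"],float),np.array(S["tvec"],float),Ks,np.array(S["dist"],float))[0].reshape(-1,2))
E
python3 t.py
```

```text
0.0 [281.68085341 270.89774314]
0.007 [281.65150055 264.32716922]
0.014 [281.62418571 258.2145624 ]
0.02 [281.60223961 253.30461913]
225 [67 68 66] [ 0.017  -0.003   0.0188] [ 0.4702 -0.2429  0.0307]
229 [49 49 49] [ 0.0148 -0.003   0.0186] [ 0.4723 -0.2435  0.0308]
233 [46 43 43] [ 0.0125 -0.003   0.0187] [ 0.4745 -0.2441  0.0307]
237 [28 26 25] [ 0.0127 -0.0029  0.0128] [ 0.4744 -0.244   0.0366]
241 [25 25 21] [ 0.0128 -0.0028  0.0075] [ 0.4743 -0.2439  0.0419]
245 [26 28 26] [ 0.0103 -0.0029  0.008 ] [ 0.4766 -0.2445  0.0414]
249 [26 27 26] [ 0.0088 -0.0028  0.0065] [ 0.4781 -0.2449  0.0429]
253 [26 26 25] [ 0.0064 -0.0029  0.0069] [ 0.4804 -0.2456  0.0425]
257 [25 23 23] [ 0.0046 -0.0029  0.006 ] [ 0.4821 -0.246   0.0434]
261 [23 24 24] [ 0.0019 -0.0029  0.007 ] [ 0.4848 -0.2468  0.0424]
265 [21 21 20] [-0.0007 -0.0029  0.0076] [ 0.4873 -0.2475  0.0418]
269 [62 60 60] [ 0.0112 -0.0025 -0.019 ] [ 0.4759 -0.244   0.0684]
273 [59 59 58] [ 0.0109 -0.0025 -0.0221] [ 0.4762 -0.244   0.0715]
277 [62 61 60] [ 0.0107 -0.0024 -0.0251] [ 0.4764 -0.244   0.0745]
281 [61 61 59] [ 0.0116 -0.0024 -0.03  ] [ 0.4756 -0.2437  0.0794]
285 [62 63 60] [ 0.0115 -0.0023 -0.0329] [ 0.4757 -0.2437  0.0823]
289 [61 62 59] [ 0.011  -0.0023 -0.0351] [ 0.4762 -0.2438  0.0845]
293 [54 55 53] [ 0.0109 -0.0023 -0.0379] [ 0.4762 -0.2438  0.0873]
297 [52 52 50] [ 0.0111 -0.0022 -0.0409] [ 0.4761 -0.2437  0.0903]
scene tcp,7,14,key [[134.9841078  246.33572698]
 [135.920386   248.92222468]
 [136.84490904 251.47628244]
 [135.91035524 248.93311866]]
```

Depth puts the fingertips' lower edge at tool z of about -0.018, so world z is about 0.067. That's still about 25 mm above the key, whose top is measured at 0.042 and still up. The key's near edge at x=0.474 gives a centre of 0.488, so the alignment is good. I'll come down 14 mm and measure again.

Call:
servo_tool(
  deltas=[
    [[0, 0, 0, -0.004, 0], [0, 0, 0, -0.004, 0], [0, 0, 0, -0.003, 0], [0, 0, 0, -0.002, 0], [0, 0, 0, -0.001, 0], [0, 0, 0, 0, 0], [0, 0, 0, 0, 0], [0, 0, 0, 0, 0]],
  ],
)

```text
time: 6.3
tool_pos: [0.4875, -0.2446, 0.0356]
tool_rot: [0.0, 0.131, 0.991, -0.0]
contact_force: [-0.1, 0.3, -0.5]
gripper_width: 0.0
grasp_force: 0.0
```

```bash
sed -i 's/range(225,300,4)/range(245,281,3)/' t.py; python3 t.py; python3 -c "
from plant import manip,grab_frame
import numpy as np
print(manip.finger_overhang)
a=[]
for i in range(5): a.append(manip.state()['contact_force']); grab_frame('wrist')
print(np.mean(a,0))"
```

```text
0.0 [281.68094806 270.89769712]
0.007 [281.6515941  264.32712266]
0.014 [281.62427824 258.21451555]
0.02 [281.60233133 253.30457219]
245 [37 36 36] [ 0.0124 -0.0028  0.0035] [ 0.4748 -0.2441  0.0321]
248 [26 25 24] [ 0.0125 -0.0027 -0.0002] [ 0.4748 -0.244   0.0358]
251 [29 28 25] [ 0.0126 -0.0027 -0.0039] [ 0.4746 -0.2439  0.0395]
254 [23 26 24] [ 0.0127 -0.0026 -0.0074] [ 0.4745 -0.2438  0.043 ]
257 [25 25 23] [ 0.011  -0.0027 -0.007 ] [ 0.4762 -0.2443  0.0426]
260 [24 22 20] [ 0.0092 -0.0027 -0.0065] [ 0.4779 -0.2448  0.0421]
263 [22 23 20] [ 0.0075 -0.0027 -0.0063] [ 0.4795 -0.2452  0.0419]
266 [19 19 18] [ 0.0058 -0.0027 -0.0059] [ 0.4812 -0.2457  0.0415]
269 [58 58 57] [ 0.0107 -0.0025 -0.0182] [ 0.4765 -0.2442  0.0538]
272 [59 58 58] [ 0.0114 -0.0025 -0.0221] [ 0.4759 -0.244   0.0577]
275 [60 59 59] [ 0.0111 -0.0024 -0.0242] [ 0.4761 -0.244   0.0598]
278 [61 59 58] [ 0.0117 -0.0024 -0.0278] [ 0.4755 -0.2438  0.0634]
scene tcp,7,14,key [[136.77444063 251.47859379]
 [137.68752645 254.00276354]
 [138.58929091 256.49566859]
 [135.91035524 248.93311866]]
0.014
[-0.1407839  -0.14582961  0.08371247]
```

The finger edge is now at about 0.053, with the key top still at 0.042. Contact should come at a TCP z of about 0.024. I'll go down 8 mm, then press in small steps.

Call:
servo_tool(
  deltas=[
    [[0, 0, 0, -0.003, 0], [0, 0, 0, -0.002, 0], [0, 0, 0, -0.001, 0], [0, 0, 0, -0.001, 0], [0, 0, 0, -0.001, 0], [0, 0, 0, 0, 0], [0, 0, 0, 0, 0], [0, 0, 0, 0, 0]],
  ],
)

```text
time: 7.45
tool_pos: [0.4874, -0.2445, 0.0275]
tool_rot: [0.0, 0.131, 0.991, -0.0]
contact_force: [-1.5, 1.2, 1.9]
gripper_width: -0.001
grasp_force: 0.6
```

Call:
servo_tool(
  deltas=[
    [[0, 0, 0, -0.001, 0], [0, 0, 0, -0.001, 0], [0, 0, 0, -0.001, 0], [0, 0, 0, -0.001, 0], [0, 0, 0, 0, 0], [0, 0, 0, 0, 0], [0, 0, 0, 0, 0], [0, 0, 0, 0, 0]],
  ],
)

```text
time: 8.25
tool_pos: [0.4875, -0.2446, 0.0236]
tool_rot: [0.0, 0.131, 0.991, -0.0]
contact_force: [-1.1, 1.0, 3.6]
gripper_width: 0.001
grasp_force: 1.8
```

```bash
python3 t.py; cat > fz.py <<'E'
from plant import manip,grab_frame
import numpy as np
a=[]
for i in range(6): s=manip.state();a.append(s['contact_force']); grab_frame('wrist')
print(s['time'],s['tool_pos'],np.mean(a,0))
E
python3 fz.py
```

```text
0.0 [281.68094625 270.89767868]
0.007 [281.65159253 264.32710487]
0.014 [281.62427689 258.21449837]
0.02 [281.60233015 253.30455549]
245 [65 65 65] [ 0.017  -0.0026 -0.0067] [ 0.4704 -0.2427  0.0303]
248 [64 63 64] [ 0.0155 -0.0026 -0.0068] [ 0.4718 -0.2431  0.0304]
251 [44 44 45] [ 0.0142 -0.0026 -0.0072] [ 0.4731 -0.2434  0.0308]
254 [36 35 34] [ 0.0128 -0.0026 -0.0075] [ 0.4745 -0.2438  0.0311]
257 [27 26 27] [ 0.0126 -0.0026 -0.0103] [ 0.4746 -0.2438  0.0339]
260 [25 26 26] [ 0.0123 -0.0026 -0.0127] [ 0.4749 -0.2439  0.0363]
263 [26 26 24] [ 0.0114 -0.0026 -0.0139] [ 0.4758 -0.2441  0.0375]
266 [24 24 21] [ 0.0098 -0.0026 -0.0135] [ 0.4774 -0.2445  0.0371]
269 [60 59 59] [ 0.011  -0.0025 -0.0188] [ 0.4762 -0.2441  0.0423]
272 [60 59 59] [ 0.0114 -0.0025 -0.0221] [ 0.4759 -0.244   0.0457]
275 [62 62 60] [ 0.0114 -0.0024 -0.0248] [ 0.4758 -0.2439  0.0484]
278 [61 61 60] [ 0.0109 -0.0024 -0.0264] [ 0.4763 -0.2441  0.0499]
scene tcp,7,14,key [[138.34486103 255.8029747 ]
 [139.23858622 258.27393512]
 [140.12134805 260.71461529]
 [135.91035524 248.93311866]]
8.6 [ 0.48750233 -0.24458358  0.02352343] [-0.60040294  0.3713847   3.81987103]
```

The force is 3.8 N and the key top is down to about 0.0372, so the key is roughly 4.7 mm in. I'll add 0.5 mm for the full stroke, then lift straight up.

Call:
servo_tool(
  deltas=[
    [[0, 0, 0, -0.0005, 0], [0, 0, 0, 0, 0], [0, 0, 0, 0.003, 0], [0, 0, 0, 0.005, 0], [0, 0, 0, 0.01, 0], [0, 0, 0, 0.02, 0], [0, 0, 0, 0.02, 0], [0, 0, 0, 0.01, 0]],
  ],
)

```text
time: 9.45
tool_pos: [0.488, -0.245, 0.0931]
tool_rot: [0.001, 0.131, 0.991, -0.001]
contact_force: [0.8, 0.2, -0.1]
gripper_width: -0.002
grasp_force: 0.0
```

```bash
python3 fz.py; python3 - <<'E'
from h import *
for x in wrist_key((270,215),r=30): print(x)
E
```

```text
9.7 [ 0.4866546  -0.24398987  0.08979155] [ 0.19191443 -0.20962222 -0.31001714]
[278.54988399 230.09435422]
[  17   26   44   35 1293]
[ 0.48345537 -0.24495875  0.042     ]
[ 0.48653107 -0.24392959  0.08954381]
[ 0.48650355 -0.24391141  0.07554385]
[-0.285841    0.43160054 -0.67105827]
```

Step 1 is done and the arm has withdrawn. Next I'll move above the oblong key, at about (0.591, -0.030).

Call:
servo_tool(
  deltas=[
    [[0, 0.013, 0.027, 0.005, 0], [0, 0.018, 0.037, 0, 0], [0, 0.021, 0.043, 0, 0], [0, 0.021, 0.043, 0, 0], [0, 0.018, 0.037, 0, 0], [0, 0.013, 0.027, 0, 0], [0, 0, 0, 0, 0], [0, 0, 0, 0, 0]],
  ],
)

```text
time: 10.6
tool_pos: [0.5908, -0.03, 0.0948]
tool_rot: [-0.001, 0.13, 0.991, -0.0]
contact_force: [-0.1, -0.6, 0.1]
gripper_width: 0.0
grasp_force: 0.0
```

```bash
python3 fz.py; python3 - <<'E'
from plant import manip, grab_frame
from h import *
s=manip.state();f=grab_frame("wrist");S=grab_frame("scene")
w=np.clip(f["pixels"][:,:,::-1]*1.5,0,255).astype(np.uint8)
c=cv2.resize(S["pixels"][185:305,100:340,::-1],(560,280),interpolation=cv2.INTER_CUBIC);c=cv2.copyMakeBorder(c,0,140,0,0,0)
cv2.imwrite("pics/p3.png",cv2.resize(np.hstack([w,c]),(800,300)))
T=np.array(f["T_tool_cam"],float)
q=s["tool_rot"];R=Ro.from_quat([*q[1:],q[0]]).as_matrix()
K=np.array([[f["fx"],0,f["cx"]],[0,f["fy"],f["cy"]],[0,0,1]])
# all pixels with depth -> world; key top = points 0.039..0.046 high, dark
v,u=np.mgrid[0:420,0:560];x=cv2.undistortPoints(np.c_[u.ravel(),v.ravel()].astype(float)[:,None],K,np.array(f["dist"],float))[:,0]
z=f["z_map"].ravel();P=(np.c_[x*z[:,None],z]@T[:3,:3].T+T[:3,3])@R.T+s["tool_pos"]
g=f["pixels"].max(2).ravel()
m=(g<50)&(abs(P[:,2]-.042)<.003)&(np.hypot(P[:,0]-.59,P[:,1]+.03)<.03)
Q=P[m];print(s["tool_pos"],m.sum(),Q.min(0),Q.max(0),(Q.min(0)+Q.max(0))/2,Q.mean(0))
E
```

```text
10.85 [ 0.59091395 -0.03155366  0.09570439] [-0.1817078  -0.27746763  0.24264664]
[ 0.59103717 -0.03146924  0.09584043] 1374 [ 0.57793727 -0.04434405  0.03906026] [ 0.6056087  -0.01657435  0.04443418] [ 0.59177299 -0.0304592   0.04174722] [ 0.59113875 -0.03025937  0.04197218]
```

View pics/p3.png

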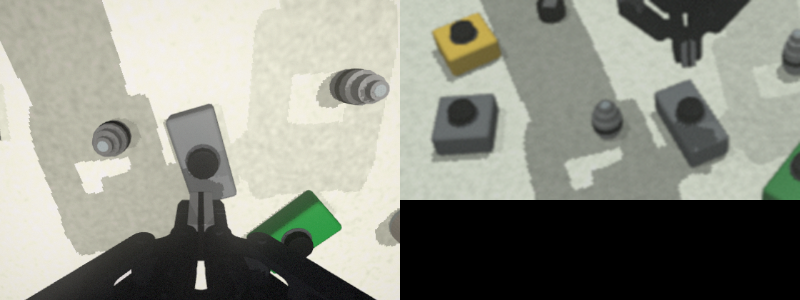

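The wrist view shows the grey oblong's key at (203,160), with the green look-alike at lower right. In the scene view the square key is up again. Depth gives the oblong key's centre as (0.5915, -0.030), 1 mm from the TCP. I'll come down to just above it (contact at TCP z of about 0.028), then press.

Call:
servo_tool(
  deltas=[
    [[0, 0, 0.001, -0.015, 0], [0, 0, 0, -0.02, 0], [0, 0, 0, -0.015, 0], [0, 0, 0, -0.008, 0], [0, 0, 0, -0.004, 0], [0, 0, 0, -0.002, 0], [0, 0, 0, 0, 0], [0, 0, 0, 0, 0]],
  ],
)

```text
time: 11.8
tool_pos: [0.592, -0.0296, 0.0327]
tool_rot: [0.001, 0.131, 0.991, -0.0]
contact_force: [0.2, 0.0, 0.1]
gripper_width: 0.001
grasp_force: 0.0
```

```bash
python3 fz.py
```

```text
12.05 [ 0.5916479  -0.02948247  0.03236391] [-0.03087864  0.08601329 -0.01007651]
```

Call:
servo_tool(
  deltas=[
    [[0, 0, 0, -0.002, 0], [0, 0, 0, -0.001, 0], [0, 0, 0, -0.001, 0], [0, 0, 0, -0.001, 0], [0, 0, 0, -0.001, 0], [0, 0, 0, -0.001, 0], [0, 0, 0, 0, 0], [0, 0, 0, 0, 0]],
  ],
)

```text
time: 12.9
tool_pos: [0.5912, -0.0295, 0.025]
tool_rot: [-0.0, 0.131, 0.991, -0.0]
contact_force: [-2.5, 1.0, 2.1]
gripper_width: -0.001
grasp_force: 1.4
```

```bash
python3 fz.py
```

```text
13.15 [ 0.59125054 -0.0294501   0.02491785] [-2.19049008  0.46956183  2.62309324]
```

Call:
servo_tool(
  deltas=[
    [[0, 0, 0, -0.001, 0], [0, 0, 0, -0.001, 0], [0, 0, 0, 0, 0], [0, 0, 0, 0, 0], [0, 0, 0, 0, 0], [0, 0, 0, 0, 0], [0, 0, 0, 0, 0], [0, 0, 0, 0, 0]],
  ],
)

```text
time: 14.0
tool_pos: [0.5914, -0.0295, 0.0231]
tool_rot: [0.0, 0.131, 0.991, -0.0]
contact_force: [-3.2, 0.3, 5.7]
gripper_width: -0.002
grasp_force: 2.6
```

```bash
python3 fz.py; sed -i 's/range(245,281,3)/range(251,272,3)/' t.py; python3 t.py
```

```text
14.25 [ 0.59147773 -0.02948426  0.02313971] [-3.32439203  0.48971177  5.08287031]
0.0 [281.68086915 270.89769015]
0.007 [281.65151668 264.32711772]
0.014 [281.6242022 258.2145123]
0.02 [281.6022564  253.30457018]
251 [58 57 59] [ 0.0143 -0.0026 -0.0075] [ 0.577  -0.0283  0.0306]
254 [57 57 59] [ 0.0131 -0.0026 -0.0082] [ 0.5781 -0.0286  0.0313]
257 [27 29 27] [ 0.0127 -0.0026 -0.0103] [ 0.5786 -0.0287  0.0335]
260 [27 28 28] [ 0.0126 -0.0026 -0.0133] [ 0.5786 -0.0287  0.0364]
263 [39 39 38] [ 0.0119 -0.0025 -0.0149] [ 0.5793 -0.0289  0.038 ]
266 [30 29 30] [ 0.0103 -0.0026 -0.0145] [ 0.5809 -0.0293  0.0376]
269 [64 64 63] [ 0.0116 -0.0025 -0.0198] [ 0.5796 -0.0289  0.0429]
scene tcp,7,14,key [[273.69959378 255.00787098]
 [273.75923741 257.48448589]
 [273.8181492  259.93072727]
 [135.91035524 248.93311866]]
```

The force is 5.1 N, above the 4 N that means fully down, and the key top is at about 0.037. I'll lift and withdraw.

Call:
servo_tool(
  deltas=[
    [[0, 0, 0, 0.003, 0], [0, 0, 0, 0.005, 0], [0, 0, 0, 0.01, 0], [0, 0, 0, 0.02, 0], [0, 0, 0, 0.03, 0], [0, 0, 0, 0.03, 0], [0, 0, 0, 0.03, 0], [0, 0, 0, 0.02, 0]],
  ],
)

```text
time: 15.2
tool_pos: [0.5925, -0.0297, 0.1743]
tool_rot: [0.002, 0.131, 0.991, -0.0]
contact_force: [0.2, -0.3, 0.5]
gripper_width: -0.002
grasp_force: 0.0
```

Call:
servo_tool(
  deltas=[
    [[0, -0.02, 0, 0.02, 0], [0, -0.03, 0, 0.02, 0], [0, -0.03, 0, 0, 0], [0, -0.02, 0, 0, 0], [0, 0, 0, 0, 0], [0, 0, 0, 0, 0], [0, 0, 0, 0, 0], [0, 0, 0, 0, 0]],
  ],
)

```text
time: 16.0
tool_pos: [0.492, -0.0295, 0.2108]
tool_rot: [-0.0, 0.131, 0.991, 0.0]
contact_force: [-0.2, -0.1, -0.3]
gripper_width: 0.002
grasp_force: 0.0
```

```bash
python3 fz.py; python3 - <<'E'
import pickle
from plant import grab_frame
from h import *
T0=pickle.load(open("top.pkl","rb"));S0=pickle.load(open("scene.pkl","rb"));T=grab_frame("top");S=grab_frame("scene")
for n,a,b in (("sq",(391,235),(138,253)),("ob",(294,188),(274,251)),("ro",(186,200),(379,197))):
    print(n,[[np.round(disc(f,p,thr=t)[0],1) for f in F] for F,p,t in (((T0,T),a,42),((S0,S),b,60))])
cv2.imwrite("pics/end.png",np.hstack([cv2.resize(f["pixels"][:,:,::-1],(400,300)) for f in (T,S)]))
E
```

```text
16.25 [ 0.49156392 -0.02949268  0.21072881] [ 0.23245709  0.00745083 -0.19245694]
sq [[array([390.2, 234.8]), array([390.3, 234.8])], [array([136.7, 252.3]), array([136.7, 252.1])]]
ob [[array([293.8, 187.8]), array([293.5, 192.9])], [array([273.7, 251.2]), array([273.6, 251.2])]]
ro [[array([185.3, 199.6]), array([185.2, 199.7])], [array([380.2, 197.6]), array([380.2, 197.4])]]
```

View pics/end.png

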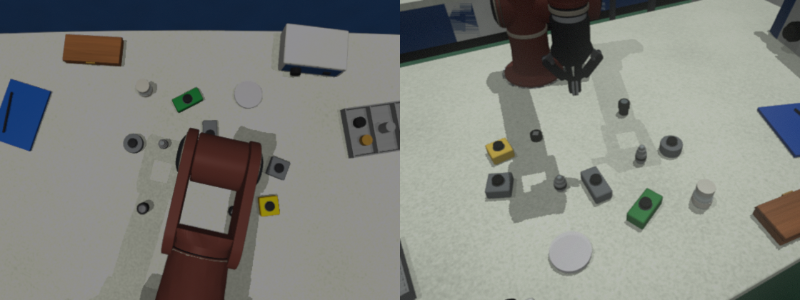

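The final pictures show everything standing where it began, and the triggers' keys match their starting pixels in the scene view, e.g. the oblong at (273.6, 251.2). The arm hides the oblong in the top view, which explains that one different reading. The arm is clear, so I'm handing in.

```bash
python3 -c "
from plant import manip
print(manip.job_done())"
```

```text
the job is handed in; nothing more can be done
None
```

I pressed the square (focus) key and then the oblong (shutter) key fully down and let each spring up. The arm is withdrawn, nothing was visibly moved in the final pictures, and the job is handed in; no verdict was returned.

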